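# Lay out a soap-making station

## Robot

A 6-joint arm with a two-finger parallel gripper is mounted at the origin on the work surface. World frame = base frame: x ahead of the robot, y to its left, z up, the work surface at z = 0. Lengths are in m, angles in rad, forces in N, time in s.
With the tool pointing down it reaches from about 0.35 to 0.975 m from the base axis. Payload 4.9 kg.
Tool frame: the origin (TCP) lies at the very end of the fingers, on their centre line; the grasp point (between the pads) lies 19 mm behind it (ctrl.pinch_z is the distance from the TCP to the grasp point, in m); z points along the fingers, y is the line along which they close (so a half turn about z gives the same grasp; the last joint's range is limited). The gripper opens to 85 mm and grips with 20 to 120 N. Pads are 22 mm wide; open, the fingers measure 114 mm over their backs; the gripper's body (76 mm by 85 mm) begins 54 mm behind the grasp point. The pads swing forward as they close: fully open they stand 13 mm farther back than shut.
Start: joints at [-1.432, 0.053, 1.613, -0, 1.476, -0.119], TCP at [0.159, -0.604, 0.231] pointing down, gripper open.
Joint ranges: [-3.01, 3.01], [-1.01, 2.22], [0.06, 2.58], [-1.02, 4.17], [0.09, 2.62], [-3.14, 3.14]. Speed limits (rad/s): [2.57, 2.57, 3.14, 3.14, 3.14, 3.14].

## Interface

Orientations are given as a rotation vector (axis times angle).
In Python, from station import ctrl, optics gives the robot as it stands. The module is installed in compiled form; this text tells all that it offers.
- The arm moves only by the shell command python3 -m handwheel 'ROWS' [OPENING] [FORCE]. ROWS is JSON, one flat list of numbers, 6 for each row, row after row: the shift along the tool's x, y, z in m, then the turn, a rotation vector about the tool's x, y, z in degrees. A call has 1 to 20 rows; each row shifts and turns the commanded pose from where the row before left it, along the tool's axes as they then stand; what a row does not reach is not made up. A row lasts 1/10 s, in which the tool goes at most 50 mm and 8.59 degrees, less where a joint would pass 70% of its speed; a pose out of reach is approached as far as the arm can. A call is refused whole if a number of a shift passes 0.05 or a number of a turn 8.59, either way. A call with a gripper value outside its range is refused whole. OPENING is the closure, from 0 (fully open) to 1 (shut), set as the call begins (- or left out, the last holds). The fingers move at their own pace and stop on an object; FORCE is the grip in N (left out, the last holds). Time passes only in rows, so rows that do not move let the fingers close. It gives the time, the measured TCP pose, the force and the opening at its end, in the units of the state.
- ctrl.get_obs(): the state, without advancing time (a new reading comes with each control period).
- optics.get_image(name): name is "scene" or "side" or "wrist"; returns (picture, depth): 400x640x3 uint8, red, green, blue; 400x640 float32, m along the optical axis (not along the pixel's ray), 0 where there is no reading.
- optics.get_calibration(name): a dict with "fovy" (degrees; the focal length in pixels is half the picture's height over the tangent of half this angle, whatever the lens; pixels are square), "cx", "cy" (the principal point, pixels), "k1" (the pictures are not rectified: a ray, as slopes to the right and down, at radius r is drawn at 1 + k1 r^2 times it, then the intrinsics apply), "rvec" (rotation vector, rad) and "tvec" (3), from world to camera coordinates, as OpenCV has them; the wrist camera has in their place "mount" (4x4, takes a point from camera to tool coordinates, whose origin is the TCP and whose axes are the flange's). Camera axes: x right, y down, z forward; pixel columns grow to the right and rows downward; lengths in m; the calibration is good to about 2 mm. A picture is of the moment at which its call begins: read the wrist's pose just before it. get_calibration takes no time and is no camera call.
- ctrl.finish_job(): hands the job in, once; it reports no verdict.
The state is a dict: "t": time; "q": joint angles; "dq": joint speeds; "effort": joint torques, N m; "tool_pos": TCP position; "tool_rot": TCP orientation; "contact_force": force on the tool from outside, world axes, zero at the start; "wrist_torque": the same for the moment, N m; "opening": finger opening in m.
Only numpy, scipy, OpenCV 4.12 (cv2) and the standard library are available. Lean on these libraries where they do the work, as an engineer would, in place of code of your own. Each camera call takes 0.05 s, during which the arm holds its last target. There are 200 camera calls.

## Task

Lay out the ingredients on the wooden board for the next batch of soap: stand the oil bottle centred on the cork coaster nearer the glass mixing bowl and the white beaker centred on the other coaster, the lidded tub in the middle of the board midway between the two coasters, and the small dish centred on top of the tub's lid. Everything must end standing upright and let go. Never tip any of the four over, and do not shift the bowl, the glove box or the spatula.

Things in the scene. Friction and masses are not known exactly. Their poses are not given: they have to be found in the camera images.
- bottle_mid (a point): Oil bottle, amber glass with paper label and white cap, the tallest thing: 130 mm high, round body 54 mm across up to 85 mm above its foot, then a shoulder and a cap 31 mm across; 220 g. Stands upright on the table. The point is on its axis, half-way up (65 mm above its foot); z along the axis, up.
- beaker_mid (a point): Measuring beaker, white plastic, open at the top, straight-sided, 60 mm across, 85 mm high, wall 3 mm, with a tiny spout and grey marks; 90 g. Stands upright on the table. The point is on its axis, half-way up (42.5 mm above its foot); z up.
- tub_mid (a point): Squat closed tub, white plastic body 58 mm across and 42 mm high, under a flat grey lid 64 mm across and 10 mm thick; 52 mm high in all; 180 g. Stands upright on the table. The point is on its axis, half-way up (26 mm above its foot); z up.
- dish_mid (a point): Small terracotta dish, open at the top, straight-sided, 50 mm across, 28 mm high, wall 3 mm; 60 g. Stands upright on the table. The point is on its axis, half-way up (14 mm above its foot); z up.
- board: Wooden serving board, fixed flat on the table: 110 mm (its x) by 380 mm (its y, the long way) by 12 mm thick. Origin: centre of its underside, at table height. Lies roughly crosswise in front of the robot, beyond the four things.
- coaster_a: Round cork coaster, 80 mm across, 5 mm thick, fixed on the board's long centre line 130 mm from the board's centre towards +y (left, seen from the robot). Origin: centre of its underside, 12 mm above the table; its top is 17 mm above the table.
- coaster_b: The other cork coaster, the same in every way, 130 mm from the board's centre towards -y (right, seen from the robot). Origin: centre of its underside, 12 mm above the table.
- bowl_rim (a point): Green glass mixing bowl, 160 mm across at the rim, 75 mm high, 0.9 kg, loose. Stands on the table beyond one end of the board, left or right. The point is the centre of its mouth, 75 mm above the table.
- glove_box: Closed cardboard glove box with a blue band, 160 mm (its x) by 110 mm (its y) by 70 mm high, a tuft of glove shows about 10 mm above its top; loose, 450 g. Stands beyond the other end of the board from the bowl. Not needed. Origin: centre of its underside.
- spatula: Spatula, 240 mm long, loose, lying flat on the table crosswise beyond the board's far side. Not needed. Its x axis runs along it, from handle to blade.
Not all that is in view belongs to the job. There is more than one size of the part that bears bottle_mid; the job needs the larger. Leave any red look-alike of the part that bears bowl_rim alone.

How it is judged:
By the outcome, as a careful person would: the job done as asked, in the order asked, and still so for the second after the job is handed in, with the robot touching nothing.
It also fails if it takes over 115 s, if anything falls off the work surface, if the arm or the gripper's body presses on something with over 40 N, if the wrist force passes 120 N, or if a joint passes its speed limit or range.

## Working session

There is one attempt and no reset: what is moved stays moved. The work goes in short steps, Python scripts to look and compute and a shell command to move; the robot and the scene stay as the last step left them, time stands still between calls to the robot, and variables do not carry over. Pictures are saved under pics/ and viewed, on a budget of 14 in all, crops included, one or two more only if the job needs it, and the job is handed in when it is done.

```bash
mkdir -p pics
cat > h.py <<'E'
import numpy as np, cv2
from station import ctrl, optics
from scipy.spatial.transform import Rotation as R
def K(c):
    f=200/np.tan(np.radians(c["fovy"])/2); return f
def cloud(name):
    o=ctrl.get_obs(); im,d=optics.get_image(name); c=optics.get_calibration(name); f=K(c)
    v,u=np.mgrid[0:400,0:640].astype(float)
    X=(u-c["cx"])/f;Y=(v-c["cy"])/f
    x,y=X.copy(),Y.copy()
    for _ in range(8):
        s=1+c["k1"]*(x*x+y*y); x,y=X/s,Y/s
    P=np.stack([x*d,y*d,d],-1)
    if "mount" in c:
        M=np.array(c["mount"]); P=P@M[:3,:3].T+M[:3,3]
        P=P@R.from_rotvec(o["tool_rot"]).as_matrix().T+o["tool_pos"]
    else:
        P=(P-np.array(c["tvec"]).ravel())@R.from_rotvec(np.ravel(c["rvec"])).as_matrix()
    P[d==0]=np.nan
    return im,P
def save(im,n): cv2.imwrite("pics/"+n,im[...,::-1])
E
python3 - <<'E'
from h import *
for n in("scene","side"):
    im,P=cloud(n); save(im,n+"0.png"); np.savez("/tmp/"+n,im=im,P=P)
o=ctrl.get_obs();print(o)
print(R.from_rotvec(o["tool_rot"]).as_matrix().round(3), ctrl.pinch_z)
E
```

```text
{'t': 0.1, 'q': array([-1.43200915e+00,  5.33135983e-02,  1.61416438e+00,  1.51373130e-05,
        1.47601818e+00, -1.19021984e-01]), 'dq': array([-0.00156   ,  0.00068543, -0.0029265 ,  0.00082399,  0.00169428,
       -0.00114366]), 'effort': array([ 2.71648314e-03, -3.94906390e+01, -3.71358776e+01,  8.51169989e-05,
        3.98810473e-03, -1.26875355e-05]), 'tool_pos': array([ 0.15926331, -0.60377664,  0.23016726]), 'tool_rot': array([-3.11364034e+00, -4.03598150e-01,  5.87746846e-06]), 'contact_force': array([-0.59001068,  0.19017955, -0.49383384]), 'wrist_torque': array([-0.0001381 , -0.02370586, -0.04157956]), 'opening': 0.08522319341033154}
[[ 0.967  0.255 -0.   ]
 [ 0.255 -0.967  0.002]
 [ 0.    -0.002 -1.   ]] 0.0187
```

View pics/scene0.png

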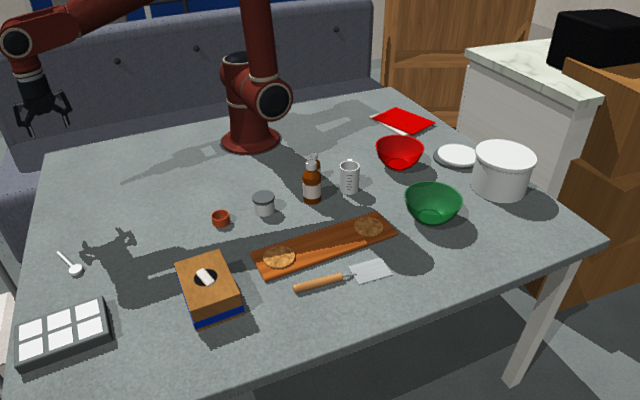

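View pics/side0.png

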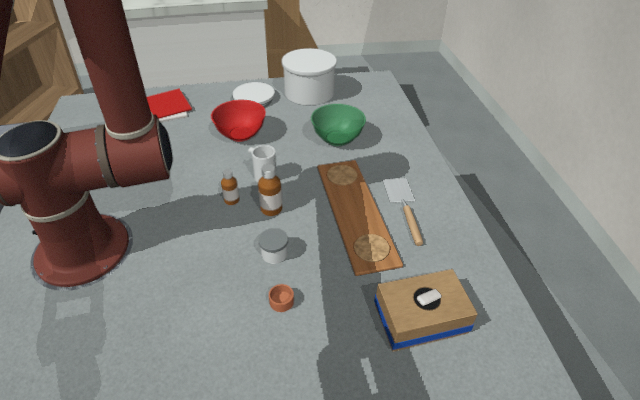

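The green bowl sits at the robot's left (scene 433,203; side 338,125), next to coaster_a, and a red bowl there is a decoy. There are two amber bottles: a larger one (scene 311,183; side 270,193) and a smaller one (scene 316,160; side 230,188). I'll measure both and check them in a crop.

```bash
cat > m.py <<'E'
from h import *
def circ(p):
    A=np.c_[2*p[:,:2],np.ones(len(p))]; s=np.linalg.lstsq(A,(p[:,:2]**2).sum(1),rcond=None)[0]
    return s[0],s[1],np.sqrt(s[2]+s[0]**2+s[1]**2)
def fitr(p,r,g=None):
    from scipy.optimize import least_squares
    g=p[:,:2].mean(0) if g is None else g
    s=least_squares(lambda c:np.hypot(*(p[:,:2]-c).T)-r,g,loss="soft_l1",f_scale=.002)
    return s.x,np.sqrt(np.mean(s.fun**2))
E
python3 - <<'E'
from m import *
boxes={"scene":dict(bottle=(298,155,326,206),beaker=(335,155,362,200),tub=(248,188,278,218),dish=(208,208,234,230)),
"side":dict(bottle=(256,165,286,220),small=(219,168,241,206),beaker=(248,145,280,185),tub=(255,228,292,265),dish=(264,284,298,312))}
big=[]
for n in("scene","side"):
    D=np.load(f"/tmp/{n}.npz");im,P=D["im"],D["P"]
    for k,(a,b,c,d) in boxes[n].items():
        p=P[b:d,a:c].reshape(-1,3);p=p[~np.isnan(p[:,0])]
        lo,hi,r={"bottle":(.02,.08,.027),"small":(.01,.06,None),"beaker":(.02,.08,.03),"tub":(.008,.038,.029),"dish":(.006,.024,.025)}[k]
        med=np.median(p[p[:,2]>lo],0)
        q=p[(p[:,2]>lo)&(p[:,2]<hi)&(np.hypot(*(p[:,:2]-med[:2]).T)<.05)]
        # initial guess: push away from the camera
        cam=-R.from_rotvec(np.ravel(optics.get_calibration(n)["rvec"])).as_matrix().T@np.ravel(optics.get_calibration(n)["tvec"])
        g=q[:,:2].mean(0); u=g-cam[:2];u/=np.hypot(*u)
        print(n,k,len(q),"zmax",p[:,2].max().round(4), fitr(q,r,g+.02*u) if r else circ(q))
    hsv=cv2.cvtColor(im,cv2.COLOR_RGB2HSV)
    z=P[...,2]
    # board wood top
    m=(z>.008)&(z<.0215)&(hsv[...,1]>70)&(hsv[...,0]<25)&(P[...,0]>.4)
    m=m.astype(np.uint8); nl,L,S,C=cv2.connectedComponentsWithStats(m)
    i=1+S[1:,4].argmax(); q=P[L==i]
    rc=cv2.minAreaRect((q[:,:2]*1000).astype(np.float32)); print(n,"board",rc,np.median(q[:,2]))
    for a,b,c,d,w in ([(405,180,465,228,"bowl"),(172,245,246,330,"box")] if n=="scene" else [(308,103,370,148,"bowl"),(370,268,478,348,"box")]):
        p=P[b:d,a:c].reshape(-1,3)
        q=p[(p[:,2]>(.071 if w=="bowl" else .06))&(p[:,2]<.079)]
        print(n,w,circ(q) if w=="bowl" else cv2.minAreaRect((q[:,:2]*1000).astype(np.float32)))
    print(n,"table z",np.nanmedian(z[230:250,180:230] if n=="side" else z[250:260,120:160]))
a=cv2.resize(np.load("/tmp/scene.npz")["im"][145:215,285:370],None,fx=4.5,fy=4.5,interpolation=2)
b=cv2.resize(np.load("/tmp/side.npz")["im"][140:225,210:295],None,fx=3.7,fy=3.7,interpolation=2)[:315]
save(np.hstack([a[:314],b[:314]]),"crop.png")
E
```

```text
scene bottle 320 zmax 0.131 (array([0.44466712, 0.06419367]), np.float64(0.0016788326343736156))
scene beaker 452 zmax 0.0868 (array([0.43971016, 0.18802429]), np.float64(0.0022726397379032653))
scene tub 165 zmax 0.0543 (array([ 0.43856423, -0.08204812]), np.float64(0.0015110601353297173))
scene dish 161 zmax 0.0304 (array([ 0.44417445, -0.20976972]), np.float64(0.0028293306094880856))
scene board ((648.8512573242188, 19.528533935546875), (113.60404205322266, 379.70458984375), 3.1919798851013184) 0.011487241788062008
scene bowl (np.float64(0.6639163034881365), np.float64(0.33156854794991175), np.float64(0.07649880548942815))
scene box ((711.0665283203125, -294.8848571777344), (163.291015625, 111.59397888183594), 3.8794288635253906)
scene table z -0.00030352358759468654
side bottle 421 zmax 0.1347 (array([0.44466852, 0.06758554]), np.float64(0.0012158471803315866))
side small 251 zmax 0.0978 (np.float64(0.34953855247652116), np.float64(0.11290089523881057), np.float64(0.018557397358260053))
side beaker 263 zmax 0.1347 (array([0.44055238, 0.19167742]), np.float64(0.0023891366457058283))
side tub 220 zmax 0.0562 (array([ 0.43955418, -0.07800076]), np.float64(0.0009860784890657777))
side dish 307 zmax 0.0318 (array([ 0.44396422, -0.21019041]), np.float64(0.006722621961779697))
side board ((646.9708862304688, 21.6668701171875), (110.79959869384766, 381.12255859375), 3.3158011436462402) 0.014318808972905911
side bowl (np.float64(0.662575155819454), np.float64(0.3334033186255744), np.float64(0.07602407933367848))
side box ((710.2105712890625, -293.0588073730469), (161.68115234375, 113.04620361328125), 3.249035120010376)
side table z 0.0009190603985989155
```

View pics/crop.png

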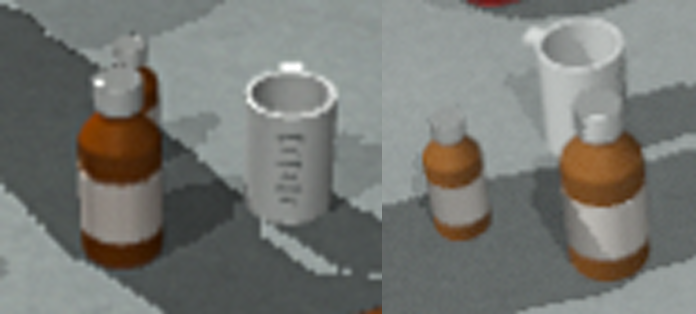

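The crop shows the two bottles clearly: the large one (0.445, 0.066, about 130 mm high) is the one needed, and the small one (0.35, 0.113) is about 98 mm high. The beaker's spout points towards the robot. Now I'll move over the bottle, squaring the tool to the world axes on the way.

```bash
python3 -m handwheel '[0,0,0,0,0,7.4, 0,0,0,0,0,7.4, 0.048,0,0,0,0,0, 0.048,0,0,0,0,0, 0.048,0,0,0,0,0, 0.048,0,0,0,0,0, 0.048,0,0,0,0,0, 0.046,0,0,0,0,0]' 0 30
python3 -m handwheel '[0,-0.048,0,0,0,0, 0,-0.048,0,0,0,0, 0,-0.048,0,0,0,0, 0,-0.048,0,0,0,0, 0,-0.048,0,0,0,0, 0,-0.048,0,0,0,0, 0,-0.048,0,0,0,0, 0,-0.048,0,0,0,0, 0,-0.048,0,0,0,0, 0,-0.048,0,0,0,0, 0,-0.048,0,0,0,0, 0,-0.048,0,0,0,0, 0,-0.048,0,0,0,0, 0,-0.046,0,0,0,0, 0,0,0,0,0,0, 0,0,0,0,0,0]'
python3 - <<'E'
from m import *
im,P=cloud("wrist"); save(im,"w1.png"); np.savez("/tmp/w1",im=im,P=P)
o=ctrl.get_obs();print(o["tool_pos"],o["t"]);print(R.from_rotvec(o["tool_rot"]).as_matrix().round(3)); print(np.array(optics.get_calibration("wrist")["mount"]).round(3))
E
```

```text
t: 0.9
tool_pos: [0.4473, -0.6039, 0.2304]
tool_rot: [-3.141, 0.0, 0.001]
contact_force: [-0.4, -0.7, 0.5]
opening: 0.085
t: 2.5
tool_pos: [0.4453, 0.0663, 0.2309]
tool_rot: [3.141, 0.004, -0.001]
contact_force: [-0.6, -1.2, 0.4]
opening: 0.0856
[0.44546678 0.06537419 0.23092038] 2.55
[[ 1.     0.    -0.001]
 [ 0.    -1.    -0.001]
 [-0.001  0.001 -1.   ]]
[[-0.    -0.963 -0.269  0.068]
 [ 1.     0.    -0.001 -0.001]
 [ 0.001 -0.269  0.963 -0.143]
 [ 0.     0.     0.     1.   ]]
```

View pics/w1.png

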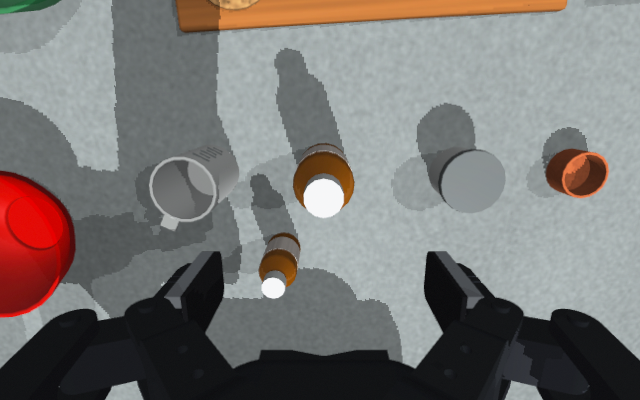

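All four items are in the wrist view: cap (323,198), beaker rim (183,188) with its spout at (170,224), tub lid (472,181) and dish (577,173). I'll fit their top rims.

Run:
```python
from m import *
D=np.load("/tmp/w1.npz");im,P=D["im"],D["P"];z=P[...,2]
for n,(a,b,c,d),lo,hi in [("cap",(300,172,348,222),.122,.14),("beaker",(145,150,222,230),.080,.09),("tub",(435,145,512,216),.047,.058),("dish",(543,145,612,202),.024,.034)]:
    m=np.zeros((400,640),bool);m[b:d,a:c]=1;m&=(z>lo)&(z<hi)
    q=P[m]; (x,y),r=cv2.minEnclosingCircle((q[:,:2]*1000).astype(np.float32)); mm=cv2.moments(cv2.convexHull((q[:,:2]*1000).astype(np.float32)))
    h=(mm["m10"]/mm["m00"],mm["m01"]/mm["m00"]);print(n,len(q),"z",np.median(q[:,2]).round(4),"enc",round(x,1),round(y,1),round(r,1),"hull",np.round(h,1), np.sqrt(mm["m00"]/np.pi).round(1))
```

```text
cap 1336 z 0.1302 enc 445.2 67.6 15.6 hull [445.3  67.6] 15.2
beaker 1155 z 0.085 enc 435.7 194.9 35.4 hull [437.3 192.8] 31.1
tub 3276 z 0.0521 enc 439.6 -78.4 32.1 hull [439.8 -78.1] 31.5
dish 587 z 0.0274 enc 442.9 -206.7 25.9 hull [ 442.1 -206.5] 24.6
```

```bash
python3 -m handwheel '[0,-0.002,0.03,0,0,0, 0,0,0.03,0,0,0, 0,0,0.03,0,0,0, 0,0,0.025,0,0,0, 0,0,0.015,0,0,0, 0,0,0,0,0,0, 0,0,0,0,0,0]'
python3 -m handwheel '[0,0,0,0,0,0, 0,0,0,0,0,0, 0,0,0,0,0,0, 0,0,0,0,0,0, 0,0,0,0,0,0, 0,0,0,0,0,0, 0,0,0,0,0,0, 0,0,0,0,0,0]' 1 50
python3 -m handwheel '[0,0,-0.01,0,0,0, 0,0,-0.02,0,0,0, 0,0,-0.02,0,0,0, 0,0,0,0,0,0, 0,0,0,0,0,0]'
python3 - <<'E'
from m import *
for n in("wrist","side"):
    im,P=cloud(n); save(im,n[0]+"2.png"); np.savez("/tmp/"+n[0]+"2",im=im,P=P)
z=np.hstack([cv2.imread("pics/w2.png"),cv2.imread("pics/s2.png")[80:280,170:420].repeat(2,0).repeat(2,1)])
cv2.imwrite("pics/c2.png",cv2.resize(z,(800,281)))
E
```

```text
t: 3.25
tool_pos: [0.4459, 0.0663, 0.1015]
tool_rot: [3.141, -0.004, -0.0]
contact_force: [0.1, -0.3, 0.8]
opening: 0.0858
t: 4.05
tool_pos: [0.4463, 0.0674, 0.1022]
tool_rot: [3.141, -0.001, 0.002]
contact_force: [0.9, -1.6, 6.1]
opening: 0.0294
t: 4.55
tool_pos: [0.4453, 0.0677, 0.1508]
tool_rot: [-3.141, 0.001, 0.001]
contact_force: [-0.7, -0.4, -2.8]
opening: 0.0297
```

View pics/c2.png

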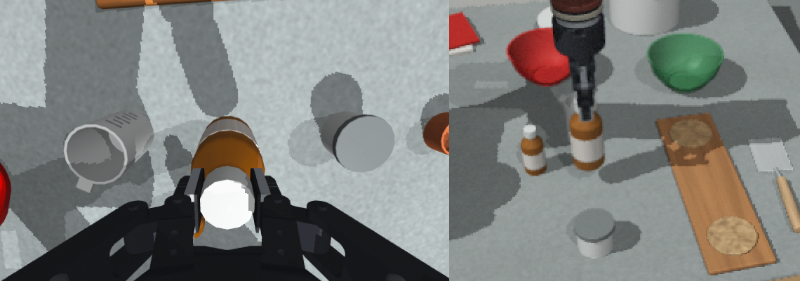

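Picture: the bottle hangs upright by its cap, foot clear of the table; the coasters are visible (side 690,130 and 733,235 in the crop). Next I'll look at the board from part-way.

```bash
python3 -m handwheel '[0.03,0,-0.03,0,0,0, 0.03,0,-0.03,0,0,0, 0.03,0,-0.03,0,0,0, 0,0.02,0,0,0,0, 0,0.02,0,0,0,0, 0,0,0,0,0,0, 0,0,0,0,0,0]'
python3 - <<'E'
from m import *
im,P=cloud("wrist"); save(im,"w3.png"); np.savez("/tmp/w3",im=im,P=P)
E
```

```text
t: 5.35
tool_pos: [0.535, 0.0275, 0.2396]
tool_rot: [-3.141, 0.002, 0.004]
contact_force: [-0.5, 0.5, -2.0]
opening: 0.0296
```

View pics/w3.png

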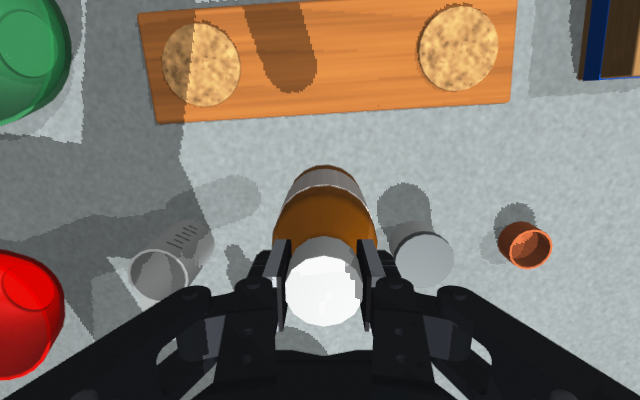

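Both coasters are wholly visible, at (201,65) and (458,48), with the green bowl beside the left one. I'll fit them.

Run:
```python
from m import *
D=np.load("/tmp/w3.npz");im,P=D["im"],D["P"];z=P[...,2]
cen=[]
for n,(a,b,c,d) in dict(A=(152,15,250,115),B=(410,0,506,98)).items():
    m=np.zeros((400,640),bool);m[b:d,a:c]=1;m&=(z>.0148)&(z<.02)
    m=cv2.morphologyEx(m.astype(np.uint8),cv2.MORPH_OPEN,np.ones((3,3)))>0
    q=P[m];mm=cv2.moments(cv2.convexHull((q[:,:2]*1000).astype(np.float32)))
    (x,y),r=cv2.minEnclosingCircle((q[:,:2]*1000).astype(np.float32))
    h=np.array((mm["m10"]/mm["m00"],mm["m01"]/mm["m00"]));cen.append(h);print(n,len(q),h.round(1),np.sqrt(mm["m00"]/np.pi).round(1),"enc",x,y,r,"z",np.median(q[:,2]).round(4))
print("mid",(cen[0]+cen[1])/2,"dist",np.hypot(*(cen[0]-cen[1])))
print("tool",ctrl.get_obs()["tool_pos"])
q=P[210:300,0:60].reshape(-1,3)
# bottle axis in hand from wrist: cap top
q=P[255:325,285:365].reshape(-1,3); q=q[q[:,2]>np.nanmax(q[:,2])-.006]; print("cap",cv2.minEnclosingCircle((q[:,:2]*1000).astype(np.float32)),np.median(q[:,2]))
```

```text
A 5094 [639.3 153.3] 39.6 enc 639.42431640625 153.29220581054688 40.11209487915039 z 0.0175
B 5251 [ 654.5 -105.9] 39.6 enc 654.7113037109375 -106.00949096679688 40.25718307495117 z 0.0172
mid [646.88193766  23.67556205] dist 259.59896089526967
tool [0.53503061 0.02788201 0.23988813]
cap ((534.7716064453125, 13.609207153320312), 10.403525352478027) 0.27238016929381725
```

```bash
python3 -m handwheel '[0.026,-0.031,0,0,0,0, 0.026,-0.031,0,0,0,0, 0.026,-0.031,0,0,0,0, 0.026,-0.032,0,0,0,0, 0,0,0,0,0,0, 0,0,0.03,0,0,0, 0,0,0.03,0,0,0, 0,0,0.03,0,0,0, 0,0,0.02,0,0,0, 0,0,0.005,0,0,0, 0,0,0,0,0,0, 0,0,0,0,0,0]'
```

```text
t: 6.6
tool_pos: [0.6405, 0.1527, 0.128]
tool_rot: [-3.141, 0.0, -0.004]
contact_force: [1.3, 0.3, -1.0]
opening: 0.0291
```

```bash
python3 -m handwheel '[-0.001,0,0.003,0,0,0, 0,0,0.002,0,0,0, 0,0,0,0,0,0, 0,0,0,0,0,0]'
python3 -c "
from h import *
print(ctrl.get_obs()['contact_force'],ctrl.get_obs()['tool_pos'])"
```

```text
t: 7.0
tool_pos: [0.6388, 0.1524, 0.1216]
tool_rot: [-3.142, 0.001, -0.001]
contact_force: [0.6, 0.1, -2.9]
opening: 0.0293
[ 0.61018717  0.06854513 -2.89103431] [0.63881984 0.15241293 0.12156159]
```

```bash
python3 -m handwheel '[0,0,0.002,0,0,0, 0,0,0,0,0,0, 0,0,0,0,0,0]'
```

```text
t: 7.3
tool_pos: [0.6388, 0.1524, 0.1193]
tool_rot: [-3.142, 0.001, 0.0]
contact_force: [0.6, 0.0, -1.7]
opening: 0.0294
```

```bash
python3 -m handwheel '[0,0,0.001,0,0,0, 0,0,0,0,0,0, 0,0,0,0,0,0]'
python3 -m handwheel '[0,0,0,0,0,0, 0,0,0,0,0,0, 0,0,0,0,0,0, 0,0,0,0,0,0, 0,0,0,0,0,0, 0,0,0,0,0,0, 0,0,-0.02,0,0,0, 0,0,-0.03,0,0,0, 0,0,-0.04,0,0,0, 0,0,-0.04,0,0,0, 0,0,0,0,0,0]' 0
python3 -m handwheel '[-0.04,-0.01,0,0,0,0, -0.04,-0.01,0,0,0,0, -0.04,-0.01,0,0,0,0, -0.04,-0.01,0,0,0,0, -0.04,0,0,0,0,0, 0,0,0,0,0,0, 0,0,0,0,0,0]'
python3 - <<'E'
from m import *
im,P=cloud("wrist"); save(im,"w4.png"); np.savez("/tmp/w4",im=im,P=P)
print(ctrl.get_obs()["tool_pos"])
for n,lo,hi in (("cap",.14,.155),("beaker",.080,.09)):
    z=P[...,2]; q=P[(z>lo)&(z<hi)]; q=q[np.hypot(q[:,0]-(.639 if n=="cap" else .44),q[:,1]-(.153 if n=="cap" else .19))<.05]
    print(n,len(q),[np.round(v,1) for v in cv2.minEnclosingCircle((q[:,:2]*1000).astype(np.float32))] if len(q) else 0)
    if n=="beaker": print(circ(q[np.hypot(*(q[:,:2]-np.median(q[:,:2],0)).T)<.034]))
E
```

```text
t: 7.6
tool_pos: [0.6392, 0.1524, 0.1193]
tool_rot: [-3.142, 0.001, -0.002]
contact_force: [-1.9, 0.3, 2.8]
opening: 0.0298
t: 8.7
tool_pos: [0.6421, 0.1529, 0.2571]
tool_rot: [-3.14, 0.001, -0.021]
contact_force: [-0.1, 0.1, 1.6]
opening: 0.0855
t: 9.4
tool_pos: [0.4383, 0.1926, 0.2481]
tool_rot: [-3.142, -0.0, -0.001]
contact_force: [-0.4, -0.4, -1.0]
opening: 0.0854
[0.43902683 0.19254502 0.24835496]
cap 0 0
beaker 883 [array([434.9, 193.7]), np.float64(35.2)]
(np.float64(0.43448694986112635), np.float64(0.1952677665420769), np.float64(0.02594307852303528))
```

View pics/w4.png

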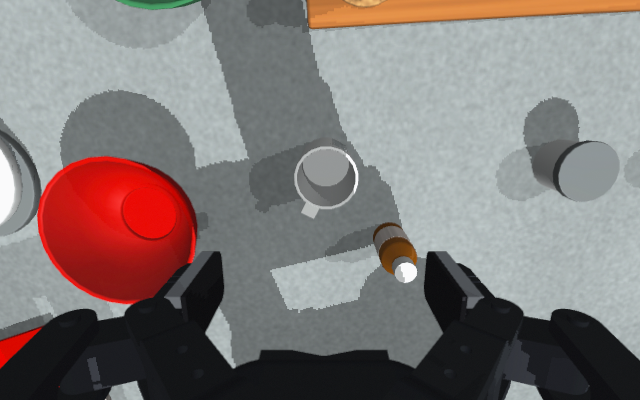

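The beaker is at (326,178) with its spout at (309,212); the red bowl and small bottle leave room for the open fingers. I'll fit the rim without the spout.

Run:
```python
from m import *
D=np.load("/tmp/w4.npz");P=D["P"];z=P[...,2]
q=P[(z>.080)&(z<.09)]; g=np.array([.4396,.1914]); q=q[np.hypot(*(q[:,:2]-g).T)<.05]
for _ in range(4):
    a=np.degrees(np.arctan2(*(q[:,:2]-g).T[::-1]))%360; b=q[(abs(a-153)>30)]
    g,e=fitr(b,.0285,g)
print(g,e,ctrl.get_obs()["tool_pos"])
```

```text
[0.44010494 0.19173713] 0.0010119378956970257 [0.43902683 0.19254502 0.24835496]
```

```bash
python3 -m handwheel '[0.001,0.001,0.04,0,0,0, 0,0,0.04,0,0,0, 0,0,0.04,0,0,0, 0,0,0.04,0,0,0, 0,0,0.03,0,0,0, 0,0,0.02,0,0,0, 0,0,0.006,0,0,0, 0,0,0,0,0,0, 0,0,0,0,0,0]'
python3 -m handwheel '[0,0,0,0,0,0, 0,0,0,0,0,0, 0,0,0,0,0,0, 0,0,0,0,0,0, 0,0,0,0,0,0, 0,0,0,0,0,0]' 1 35
python3 -m handwheel '[0,0,-0.01,0,0,0, 0,0,-0.02,0,0,0, 0,0,-0.03,0,0,0, 0,0,0,0,0,0, 0,0,0,0,0,0]'
python3 - <<'E'
from m import *
im,P=cloud("side"); save(cv2.resize(im[60:280,160:440],None,fx=2,fy=2),"s5.png")
E
```

```text
t: 10.35
tool_pos: [0.4413, 0.1917, 0.0335]
tool_rot: [-3.141, 0.001, -0.003]
contact_force: [0.9, 0.9, 0.2]
opening: 0.0853
t: 10.95
tool_pos: [0.4413, 0.1919, 0.0341]
tool_rot: [-3.141, 0.001, -0.005]
contact_force: [-0.6, -0.3, 5.7]
opening: 0.0598
t: 11.45
tool_pos: [0.4399, 0.1916, 0.0928]
tool_rot: [-3.141, 0.001, -0.002]
contact_force: [-0.6, -0.5, -0.9]
opening: 0.0594
```

View pics/s5.png

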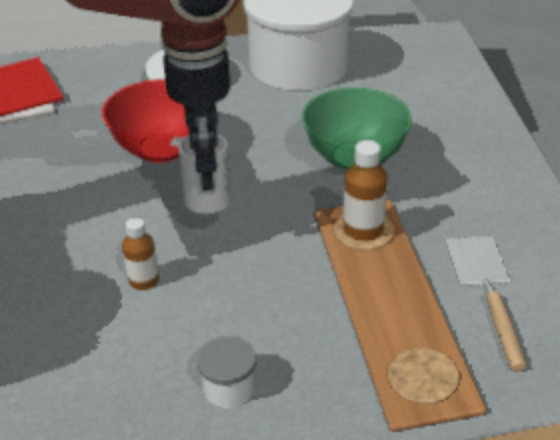

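The bottle stands upright on coaster A (crop 365,190) and the beaker is held upright (205,175). I'll carry it to coaster B.

```bash
python3 -m handwheel '[0.0268,0.0372,0,0,0,0, 0.0268,0.0372,0,0,0,0, 0.0268,0.0372,0,0,0,0, 0.0268,0.0372,0,0,0,0, 0.0268,0.0372,0,0,0,0, 0.0268,0.0372,0,0,0,0, 0.0268,0.0372,0,0,0,0, 0.0268,0.0372,0,0,0,0, 0,0,0,0,0,0, 0,0,0.02,0,0,0, 0,0,0.014,0,0,0, 0,0,0.004,0,0,0, 0,0,0,0,0,0, 0,0,0,0,0,0]'
```

```text
t: 12.9
tool_pos: [0.6533, -0.1054, 0.0536]
tool_rot: [-3.141, -0.0, 0.002]
contact_force: [-0.7, 0.5, -0.1]
opening: 0.0594
```

```bash
python3 -m handwheel '[0.001,0,0.002,0,0,0, 0,0,0.001,0,0,0, 0,0,0,0,0,0, 0,0,0,0,0,0]'
```

```text
t: 13.3
tool_pos: [0.655, -0.1062, 0.0514]
tool_rot: [3.142, -0.001, 0.0]
contact_force: [0.3, 0.2, -0.1]
opening: 0.0599
```

```bash
python3 -m handwheel '[0,0,0.001,0,0,0, 0,0,0,0,0,0]'
python3 -m handwheel '[0,0,0,0,0,0, 0,0,0,0,0,0, 0,0,0,0,0,0, 0,0,0,0,0,0, 0,0,0,0,0,0, 0,0,-0.02,0,0,0, 0,0,-0.04,0,0,0, 0,0,-0.05,0,0,0, 0,0,-0.05,0,0,0, 0,0,0,0,0,0]' 0
python3 -m handwheel '[-0.036,-0.0045,0,0,0,0, -0.036,-0.0045,0,0,0,0, -0.036,-0.0045,0,0,0,0, -0.036,-0.0045,0,0,0,0, -0.036,-0.0045,0,0,0,0, -0.035,-0.0045,0,0,0,0, 0,0,0,0,0,0, 0,0,0,0,0,0]'
python3 - <<'E'
from m import *
im,P=cloud("wrist"); save(im,"w6.png"); np.savez("/tmp/w6",im=im,P=P)
print(ctrl.get_obs()["tool_pos"]);z=P[...,2]
for n,lo,hi,g in (("tub",.046,.058,(.44,-.078)),("dish",.023,.034,(.443,-.207))):
    q=P[(z>lo)&(z<hi)]; q=q[np.hypot(*(q[:,:2]-g).T)<.045]
    mm=cv2.moments(cv2.convexHull((q[:,:2]*1000).astype(np.float32)))
    print(n,len(q),cv2.minEnclosingCircle((q[:,:2]*1000).astype(np.float32)),mm["m10"]/mm["m00"],mm["m01"]/mm["m00"])
im,P=cloud("side"); save(np.hstack([cv2.resize(im[60:320,200:440],None,fx=1.6,fy=1.6)[:400],cv2.resize(cloud("wrist")[0],None,fx=.65,fy=.65).repeat(1,0)[:1].repeat(400,0)*0]),"s6.png")
E
```

```text
t: 13.5
tool_pos: [0.6552, -0.1062, 0.0512]
tool_rot: [-3.142, 0.001, -0.0]
contact_force: [-3.6, 0.7, 3.8]
opening: 0.0594
t: 14.5
tool_pos: [0.6596, -0.1074, 0.2214]
tool_rot: [3.137, -0.001, 0.026]
contact_force: [-0.0, -0.5, 0.2]
opening: 0.0857
t: 15.3
tool_pos: [0.44, -0.0791, 0.2105]
tool_rot: [3.141, -0.001, 0.003]
contact_force: [0.6, -0.1, -0.0]
opening: 0.0855
[ 0.44056035 -0.07923911  0.21071658]
tub 3707 ((439.456787109375, -78.29581451416016), 32.01487731933594) 439.7034994052972 -78.42602031502658
dish 600 ((442.268798828125, -206.8216094970703), 25.186309814453125) 442.42928065075716 -206.65881178109723
```

View pics/s6.png

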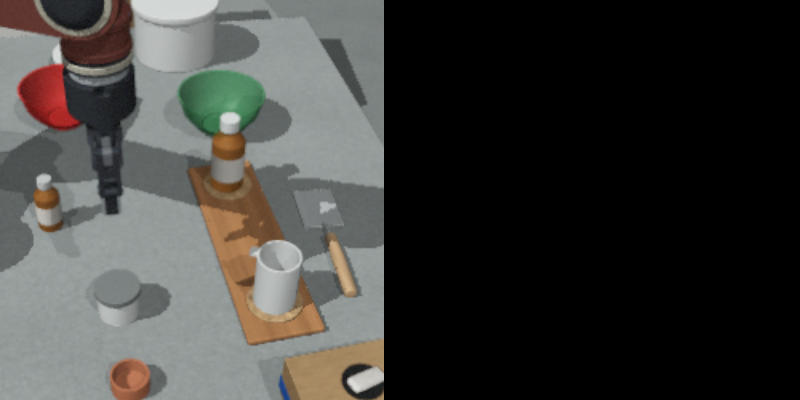

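The side view shows the beaker upright on coaster B (275,280) and the bottle still upright on A. Next the tub, gripped by its lid.

```bash
python3 -m handwheel '[-0.001,-0.001,0.04,0,0,0, 0,0,0.04,0,0,0, 0,0,0.04,0,0,0, 0,0,0.04,0,0,0, 0,0,0.02,0,0,0, 0,0,0.01,0,0,0, 0,0,0,0,0,0, 0,0,0,0,0,0]'
python3 -m handwheel '[0,0,0,0,0,0, 0,0,0,0,0,0, 0,0,0,0,0,0, 0,0,0,0,0,0, 0,0,0,0,0,0, 0,0,0,0,0,0]' 1 45
python3 -m handwheel '[0,0,-0.01,0,0,0, 0,0,-0.02,0,0,0, 0,0,-0.02,0,0,0, 0,0,0,0,0,0, 0,0,0,0,0,0]'
python3 - <<'E'
from m import *
im,P=cloud("side"); a=cv2.resize(im[140:300,200:330],None,fx=3,fy=3)
im,P=cloud("scene"); b=cv2.resize(im[150:270,200:310],None,fx=4,fy=4); save(np.hstack([a[:480],b[:480,:400]]),"s7.png")
E
```

```text
t: 16.25
tool_pos: [0.4404, -0.0785, 0.0214]
tool_rot: [3.141, -0.001, 0.003]
contact_force: [0.1, 0.5, 0.3]
opening: 0.0852
t: 16.85
tool_pos: [0.4406, -0.0788, 0.0225]
tool_rot: [3.14, -0.001, 0.005]
contact_force: [-1.7, 0.2, 4.7]
opening: 0.0623
t: 17.35
tool_pos: [0.4392, -0.0781, 0.0707]
tool_rot: [3.141, -0.001, 0.002]
contact_force: [-0.6, 0.7, -3.1]
opening: 0.0624
```

View pics/s7.png

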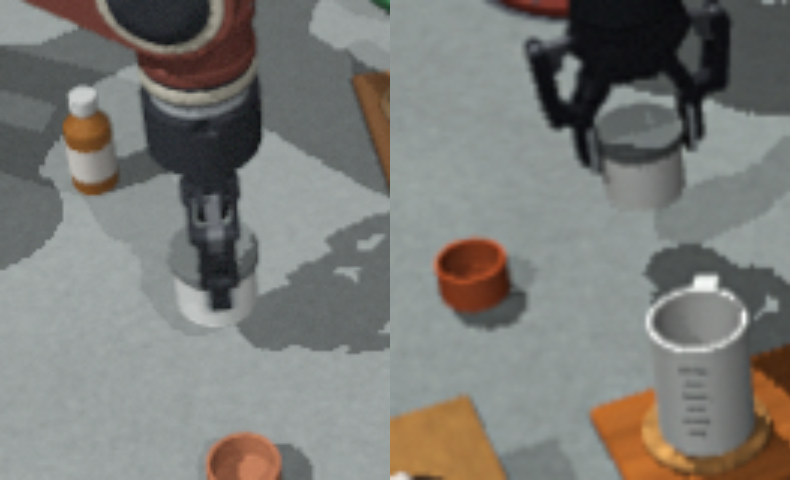

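The tub is lifted and upright. I'll carry it to the middle of the board.

```bash
python3 -m handwheel '[0.0345,-0.017,0,0,0,0, 0.0345,-0.017,0,0,0,0, 0.0345,-0.017,0,0,0,0, 0.0345,-0.017,0,0,0,0, 0.0345,-0.017,0,0,0,0, 0.0345,-0.017,0,0,0,0, 0,0,0,0,0,0, 0,0,0.015,0,0,0, 0,0,0.015,0,0,0, 0,0,0.003,0,0,0, 0,0,0,0,0,0, 0,0,0,0,0,0]'
```

```text
t: 18.65
tool_pos: [0.6446, 0.0234, 0.036]
tool_rot: [-3.142, 0.002, 0.003]
contact_force: [0.6, -0.7, -1.7]
opening: 0.0624
```

```bash
python3 -m handwheel '[0.0015,0,0.0015,0,0,0, 0,0,0.001,0,0,0, 0,0,0,0,0,0, 0,0,0,0,0,0]'
```

```text
t: 19.05
tool_pos: [0.6476, 0.0238, 0.0348]
tool_rot: [-3.142, 0.001, -0.0]
contact_force: [-0.5, -0.2, -2.9]
opening: 0.0623
```

```bash
python3 -m handwheel '[0,0,0.0015,0,0,0, 0,0,0,0,0,0, 0,0,0,0,0,0]'
```

```text
t: 19.35
tool_pos: [0.6478, 0.0239, 0.0347]
tool_rot: [3.141, -0.0, -0.0]
contact_force: [-4.5, -0.3, 5.6]
opening: 0.0627
```

Contact with the board. Release, rise, and go to the dish at (0.4424, -0.2067).

```bash
python3 -m handwheel '[0,0,0,0,0,0, 0,0,0,0,0,0, 0,0,0,0,0,0, 0,0,0,0,0,0, 0,0,0,0,0,0, 0,0,-0.02,0,0,0, 0,0,-0.04,0,0,0, 0,0,-0.05,0,0,0, 0,0,-0.05,0,0,0, -0.01,0,-0.01,0,0,0, 0,0,0,0,0,0]' 0
python3 -m handwheel '[-0.04,0,0,0,0,0, -0.04,0,0,0,0,0, -0.02,0,0,0,0,0, 0,0,0,0,0,0, 0,0,0,0,0,0]'
python3 - <<'E'
from m import *
im,P=cloud("wrist"); save(im,"w8.png"); np.savez("/tmp/w8",im=im,P=P)
print(ctrl.get_obs()["tool_pos"]);z=P[...,2]
for n,lo,hi,g in (("lid",.06,.07,(.647,.0237)),("cap",.138,.156,(.639,.153)),("dish",.023,.034,(.443,-.207))):
    q=P[(z>lo)&(z<hi)]; q=q[np.hypot(*(q[:,:2]-g).T)<.045]
    if len(q)>10: print(n,len(q),cv2.minEnclosingCircle((q[:,:2]*1000).astype(np.float32)),np.median(q[:,2]))
q=P[(z>.097)&(z<.108)];q=q[np.hypot(*(q[:,:2]-(.655,-.106)).T)<.05]
g=np.array([.655,-.106])
for _ in range(4):
    a=np.degrees(np.arctan2(*(q[:,:2]-g).T[::-1]))%360; b=q[(abs(a-153)>30)]; g,e=fitr(b,.0285,g)
print("beaker",len(q),g,e)
E
```

```text
t: 20.45
tool_pos: [0.639, 0.0238, 0.2075]
tool_rot: [3.141, -0.001, 0.01]
contact_force: [0.7, 0.1, -0.6]
opening: 0.0855
t: 20.95
tool_pos: [0.5373, 0.0239, 0.2019]
tool_rot: [-3.141, 0.001, 0.002]
contact_force: [-0.1, -0.0, -0.3]
opening: 0.0854
[0.53789364 0.02383504 0.2022691 ]
lid 5772 ((646.4760131835938, 24.836467742919922), 32.12729263305664) 0.06439537824272526
cap 3139 ((637.9657592773438, 152.53726196289062), 16.166927337646484) 0.1473606443627164
dish 634 ((442.2462463378906, -207.08290100097656), 25.590517044067383) 0.02720543227574264
beaker 1760 [ 0.65368485 -0.10443032] 0.0010127539068343944
```

View pics/w8.png

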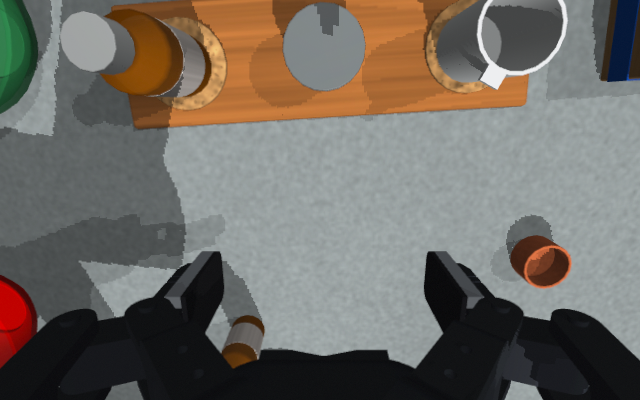

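The lid (323,46) is centred between the coasters, and the bottle and beaker are on theirs, all within about 1.5 mm. Now the dish at (545,262).

```bash
python3 -m handwheel '[-0.0155,0.0385,0,0,0,0, -0.016,0.0385,0,0,0,0, -0.016,0.0385,0,0,0,0, -0.016,0.0385,0,0,0,0, -0.016,0.0385,0,0,0,0, -0.016,0.038,0,0,0,0, 0,0,0,0,0,0, 0,0,0.04,0,0,0, 0,0,0.04,0,0,0, 0,0,0.04,0,0,0, 0,0,0.04,0,0,0, 0,0,0.02,0,0,0, 0,0,0,0,0,0, 0,0,0,0,0,0]'
python3 -c "
from h import *
print(ctrl.get_obs()['contact_force'],ctrl.get_obs()['tool_pos'])"
```

```text
t: 22.4
tool_pos: [0.4428, -0.2065, 0.0235]
tool_rot: [-3.141, -0.0, 0.0]
contact_force: [-0.4, 0.0, -0.3]
opening: 0.0853
[-0.38778932  0.02622104 -0.31763274] [ 0.44277497 -0.20646922  0.02345382]
```

```bash
python3 -m handwheel '[0,0,0.01,0,0,0, 0,0,0.008,0,0,0, 0,0,0,0,0,0, 0,0,0,0,0,0]'
python3 -m handwheel '[0,0,0,0,0,0, 0,0,0,0,0,0, 0,0,0,0,0,0, 0,0,0,0,0,0, 0,0,0,0,0,0, 0,0,0,0,0,0, 0,0,0,0,0,0]' 1 30
python3 -m handwheel '[0,0,-0.02,0,0,0, 0,0,-0.03,0,0,0, 0,0,-0.04,0,0,0, 0,0,-0.02,0,0,0, 0,0,0,0,0,0, 0,0,0,0,0,0]'
python3 - <<'E'
from m import *
im,P=cloud("side"); a=cv2.resize(im[180:320,220:340],None,fx=3,fy=3)
im,P=cloud("scene"); b=cv2.resize(im[140:260,170:290],None,fx=3.5,fy=3.5); save(np.hstack([a[:420],b[:420]]),"s9.png")
E
```

```text
t: 22.8
tool_pos: [0.442, -0.2066, 0.0054]
tool_rot: [3.142, -0.001, 0.0]
contact_force: [-0.8, -0.2, -0.5]
opening: 0.0855
t: 23.5
tool_pos: [0.4424, -0.2069, 0.0059]
tool_rot: [3.141, -0.001, 0.001]
contact_force: [-1.3, 0.9, 4.2]
opening: 0.0482
t: 24.1
tool_pos: [0.4414, -0.2062, 0.1143]
tool_rot: [-3.141, 0.001, 0.001]
contact_force: [0.1, 0.4, -0.5]
opening: 0.048
```

View pics/s9.png

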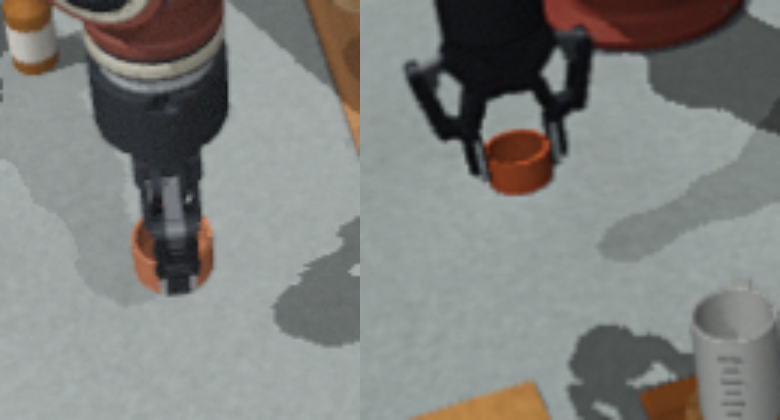

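The dish is held level. I'll carry it round the beaker: y first, then x.

```bash
python3 -m handwheel '[0,-0.0385,0,0,0,0, 0,-0.0385,0,0,0,0, 0,-0.0385,0,0,0,0, 0,-0.0385,0,0,0,0, 0,-0.0385,0,0,0,0, 0,-0.0385,0,0,0,0, 0,0,0,0,0,0, 0.041,0,0,0,0,0, 0.041,0,0,0,0,0, 0.041,0,0,0,0,0, 0.041,0,0,0,0,0, 0.0405,0,0,0,0,0, 0,0,0,0,0,0, 0,0,0.02,0,0,0, 0,0,0.015,0,0,0, 0,0,0,0,0,0, 0,0,0,0,0,0]'
```

```text
t: 25.9
tool_pos: [0.6452, 0.0241, 0.0792]
tool_rot: [-3.141, 0.001, 0.004]
contact_force: [0.4, -0.0, -0.3]
opening: 0.0483
```

```bash
python3 -m handwheel '[0.001,0,0.005,0,0,0, 0,0,0.002,0,0,0, 0,0,0,0,0,0, 0,0,0,0,0,0]'
```

```text
t: 26.3
tool_pos: [0.6477, 0.0243, 0.0737]
tool_rot: [3.142, -0.001, 0.001]
contact_force: [0.7, 0.1, 0.2]
opening: 0.048
```

```bash
python3 -m handwheel '[-0.001,0,0.002,0,0,0, 0,0,0,0,0,0, 0,0,0,0,0,0]'
python3 -m handwheel '[0,0,0.001,0,0,0, 0,0,0,0,0,0, 0,0,0,0,0,0]'
```

```text
t: 26.6
tool_pos: [0.6465, 0.0243, 0.0713]
tool_rot: [-3.142, 0.001, 0.0]
contact_force: [-0.1, 0.4, 0.4]
opening: 0.0481
t: 26.9
tool_pos: [0.6466, 0.0243, 0.0703]
tool_rot: [-3.142, 0.001, 0.0]
contact_force: [0.5, 0.5, -0.8]
opening: 0.0477
```

```bash
python3 -m handwheel '[0,0,0.001,0,0,0, 0,0,0,0,0,0, 0,0,0,0,0,0]'
```

```text
t: 27.2
tool_pos: [0.6468, 0.0243, 0.0699]
tool_rot: [3.141, -0.001, 0.001]
contact_force: [-1.4, -0.3, 2.9]
opening: 0.048
```

Contact. Release, retreat and check.

```bash
python3 -m handwheel '[0,0,0,0,0,0, 0,0,0,0,0,0, 0,0,0,0,0,0, 0,0,0,0,0,0, 0,0,0,0,0,0, 0,0,-0.01,0,0,0, 0,0,-0.03,0,0,0, 0,0,-0.04,0,0,0, 0,0,-0.04,0,0,0, 0,0,-0.04,0,0,0, 0,0,0,0,0,0]' 0
python3 -m handwheel '[-0.04,0,0,0,0,0, -0.04,0,0,0,0,0, -0.03,0,0,0,0,0, -0.02,0,0,0,0,0, 0,0,0,0,0,0, 0,0,0,0,0,0]'
python3 - <<'E'
from m import *
im,P=cloud("wrist"); np.savez("/tmp/w10",im=im,P=P)
s,Ps=cloud("side"); save(np.hstack([cv2.resize(im,(480,300)),cv2.resize(s[70:350,270:500],(320,390))[:300]]),"f.png")
print(ctrl.get_obs()["tool_pos"]);z=P[...,2]
for n,lo,hi,g in (("lid",.06,.068,(.647,.0237)),("dish",.088,.096,(.647,.0237)),("cap",.138,.156,(.639,.153))):
    q=P[(z>lo)&(z<hi)]; q=q[np.hypot(*(q[:,:2]-g).T)<.045]
    if len(q)>10: print(n,len(q),cv2.minEnclosingCircle((q[:,:2]*1000).astype(np.float32)),np.median(q[:,2]))
q=Ps[103:148,308:370].reshape(-1,3);q=q[(q[:,2]>.071)&(q[:,2]<.079)];print("bowl",circ(q))
q=Ps[268:348,370:478].reshape(-1,3);q=q[(q[:,2]>.06)&(q[:,2]<.079)];print("box",cv2.minAreaRect((q[:,:2]*1000).astype(np.float32)))
E
```

```text
t: 28.3
tool_pos: [0.6503, 0.0241, 0.2392]
tool_rot: [3.14, -0.001, 0.023]
contact_force: [0.1, -0.4, 1.9]
opening: 0.0855
t: 28.9
tool_pos: [0.5169, 0.0244, 0.2297]
tool_rot: [3.142, -0.001, 0.002]
contact_force: [-0.5, -0.2, 0.1]
opening: 0.0854
[0.51737779 0.02432241 0.22953632]
lid 1214 ((646.3732299804688, 24.961374282836914), 32.0787239074707) 0.064458334723772
dish 638 ((646.1761474609375, 25.371370315551758), 25.00859260559082) 0.09219275024857532
cap 2075 ((637.6895751953125, 152.4024200439453), 15.912675857543945) 0.1473745498489735
bowl (np.float64(0.6624557451643917), np.float64(0.33334106586350887), np.float64(0.07587553421916511))
box ((710.2067260742188, -293.9215087890625), (161.5364990234375, 111.41449737548828), 3.185941696166992)
```

View pics/f.png

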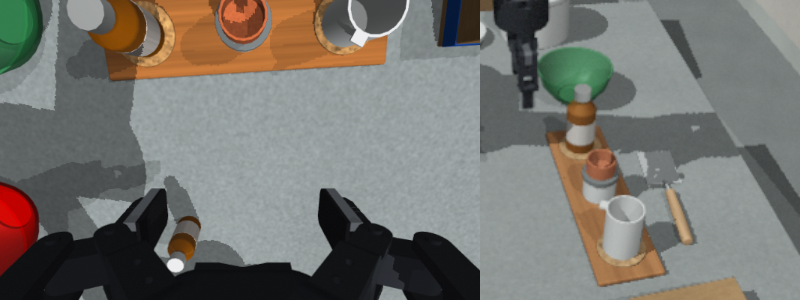

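All four stand upright, the dish is within 0.5 mm of the lid's centre, and the bowl and box have not moved. Handing in.

```bash
python3 -c "
from station import ctrl
print(ctrl.finish_job())"
```

```text
the job is handed in; nothing more can be done
None
```

The layout is done and handed in at about 29 s. I placed the items in the order asked: the large oil bottle on the coaster nearer the green bowl, the beaker on the other coaster, the tub midway between them, and the dish on its lid. All four are upright and released, and the arm is clear of everything.

Last checks from the wrist and side cameras:

| Item | Offset from target | Note |
|---|---|---|
| Bottle | about 1.8 mm | within the camera calibration's roughly 2 mm error |
| Beaker | about 1.7 mm | measured before the dish move, with the rim partly out of frame |
| Tub | about 1.4 mm | measured from the midpoint of the coasters |
| Dish | about 0.5 mm | measured from the lid's centre |

- **Things not to be moved:** The bowl and glove box measured within 1 mm of where they started. I checked the spatula only by eye in the side view, where it looked unmoved. I left the small bottle and red bowl alone.
- **Disagreements:** The cameras differed by about 2–4 mm in y when locating the board and items. I used the wrist camera for both picking and placing, and it agreed with where the grasps closed. No check failed.

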